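# Roll-test the feed rollers and sort them

## Robot

A 6-joint arm with a two-finger parallel gripper is mounted at the origin on the work surface. World frame = base frame: x ahead of the robot, y to its left, z up, the work surface at z = 0. Lengths are in m, angles in rad, forces in N, time in s.
With the tool pointing down it reaches from about 0.2 to 0.875 m from the base axis. Payload 3.4 kg.
Tool frame: the origin (TCP) lies at the very end of the fingers, on their centre line; the grasp point (between the pads) lies 19 mm behind it; z points along the fingers, y is the line along which they close (so a half turn about z gives the same grasp; the last joint's range is limited). The gripper opens to 94 mm and grips with 3 to 60 N. Pads are 16 mm wide; open, the fingers measure 119 mm over their backs; the gripper's body (75 mm by 177 mm) begins 78 mm behind the grasp point.
Start: joints at [1.218, 0.276, 1.505, -0, 1.361, -0.121], TCP at [0.132, 0.56, 0.205] pointing down, gripper open.
Joint ranges: [-2.89, 2.89], [-0.75, 2.08], [0.22, 2.7], [-1.18, 4.32], [0.11, 2.71], [-2.7, 2.7]. Speed limits (rad/s): [2.57, 2.57, 3.14, 3.14, 3.14, 3.14].

## Interface

Orientations are given as a unit quaternion [x, y, z, w].
In Python, from rig import manip gives the robot as it stands.
- The arm moves only by the tool arm_command, never from a script. Its argument "plan" is a list of rows, each a list of 3 entries, a list of its own where there are three numbers: the turn, a rotation vector about the tool's x, y, z in rad, then the shift along the tool's x, y, z in cm, then the closure, from 0 (fully open) to 1 (shut). A call has 1 to 10 rows; each row shifts and turns the commanded pose from where the row before left it, along the tool's axes as they then stand; what a row does not reach is not made up. A row lasts 1/8 s, in which the tool goes at most 62.5 mm and 10.7 degrees, less where a joint would pass 70% of its speed; a pose out of reach is approached as far as the arm can. A call is refused whole if a number of a shift passes 6.25 or a number of a turn 0.188, either way. A call with a gripper value outside its range is refused whole. The fingers move at their own pace and stop on an object; "squeeze" is the grip in N (left out, the last holds). Time passes only in rows, so rows that do not move let the fingers close. It gives the time, the measured TCP pose, the force, the opening and the grip force at its end, in the units of the state.
- manip.get_obs(): the state, without advancing time (a new reading comes with each control period).
- manip.grab_frame(name): name is "scene" or "top" or "wrist"; returns a dict with "pixels" (384x512x3 uint8, blue, green, red), "fx", "fy", "cx", "cy" (pixels), "R" (3x3) and "t" (3): a world point X has camera coordinates R X + t. Camera axes: x right, y down, z forward; pixel columns grow to the right and rows downward; lengths in m; the calibration is good to about 2 mm. A picture is of the moment at which its call begins. There is no depth.
- manip.hand_in(): hands the job in; it is judged then, once.
The state is a dict: "clock": time; "joints": joint angles; "qd": joint speeds; "tau": joint torques, N m; "tool_pos": TCP position; "eef_rot": TCP orientation; "contact_force": force on the tool from outside, world axes, zero at the start; "moment": the same for the moment, N m; "finger_gap": opening from 0.0 (shut) to 1.0 (fully open); "grip_force": force on a finger pad.
Only numpy, scipy, OpenCV 4.12 (cv2) and the standard library are available. Lean on these libraries where they do the work, as an engineer would, in place of code of your own. Each camera call takes 0.05 s, during which the arm holds its last target. There are 200 camera calls.

## Task

Two printer feed rollers lie on the bare metal test plate. Gently roll the left one (on the robot's left) along the plate by at least a quarter turn, then the right one, without bearing down on them, to feel whether each runs true. Lay every tested roller that rocks or rolls back in the red reject tray and seat every one that rolls evenly and stays put fully home in a slot pair of the white carrier; let go of them, never let a roller fall on the bench, and leave the two rollers parked on the dark ledge behind and everything else on the bench where they are.

Things in the scene. Friction and masses are not known exactly. Their poses are not given: they have to be found in the camera images.
- start_left (a point): Axis centre, at the start (within 3 mm), of the left feed roller, 20 mm above the plate; fixed to the plate. Roller: black rubber sleeve 40 mm diameter x 80 mm with blue ends, a 12 mm steel journal sticking out 20 mm at each end, 0.38 kg; axis along the plate's y within 0.06 rad. Either roller may be sound or faulty (none, one or both), with no visible sign.
- start_right (a point): The same for the right roller. A sound roller rolls at under 0.5 N and stays put. A faulty one has its heavy side down at the start: a finger pushing at axis height feels 0.8 to 3 N, most near a quarter turn; it pushes a still finger back with about 1 N and, let go before half a turn, rolls back to its start. Rubber friction: fingers 0.45, plate 0.9; finger force over 30 N, or 15 N onto the plate, dents it.
- plate_top (a point): Centre of the top face of the bare metal test plate, 20 mm above the bench, fixed. Plate 260 mm (x, the rolling direction) by 280 mm (y); a dark stop bar 6 mm high and 10 mm wide runs along y at each x end, 240 mm free between them. Beyond x = +130 mm a dark ledge, 70 mm wide, level with the plate, holds two parked rollers in shallow nests at x = +165 mm.
- carrier: White roller carrier, fixed; origin under its centre. Base 170 (x) x 110 (y) x 6 mm. Two side plates, 6 mm thick, stand at y = -49 and +49 mm (92 mm free between), tops 48 mm above the bench, each with open-topped slots at x = -45 and +45 mm. A roller lies along the carrier's y, sleeve between the plates, journals in the slots.
- slot_near (a point): Axis centre of a fully seated roller in the slot pair at the carrier's x = -45 mm: 34 mm above the bench, midway between the side plates. Slots 15 mm wide for the 12 mm journals, with 45 degree lead-ins, 31 mm wide at the top. Axes as the carrier's.
- slot_far (a point): The same for the slot pair at the carrier's x = +45 mm.
- reject_tray_in (a point): Centre of the inner floor of the red reject tray (outer 200 mm x by 150 mm y, walls 6 mm thick with the rim 35 mm above the bench, floor about 6 mm above the bench), fixed to the bench. Room for both rollers lying along its y.
- plate: The plate itself, fixed; origin at the centre of its underside, 20 mm below plate_top.
Not all that is in view belongs to the job. There is more than one size of the part that bears reject_tray_in; the job needs the larger.

How it is judged:
On the way, in this order (a step that is already met when the one before it is completed fails the run):
1. the left roller has been rolled along the plate by at least about a quarter turn (1.2 rad), lying flat on it (((x of roller_1_c0 in the frame of plate_top between -0.125 and 0.12 m and y of roller_1_c0 in the frame of plate_top between 0.015 and 0.14 m and z of roller_1_c0 in the frame of plate_top between 0.016 and 0.024 m and angle between roller_1_c0's own y axis and vertical below 1.94 rad) or (x of roller_2_c0 in the frame of plate_top between -0.125 and 0.12 m and y of roller_2_c0 in the frame of plate_top between 0.015 and 0.14 m and z of roller_2_c0 in the frame of plate_top between 0.016 and 0.024 m and angle between roller_2_c0's own y axis and vertical below 1.94 rad) or (x of roller_3_c0 in the frame of plate_top between -0.125 and 0.12 m and y of roller_3_c0 in the frame of plate_top between 0.015 and 0.14 m and z of roller_3_c0 in the frame of plate_top between 0.016 and 0.024 m and angle between roller_3_c0's own y axis and vertical below 1.94 rad) or (x of roller_4_c0 in the frame of plate_top between -0.125 and 0.12 m and y of roller_4_c0 in the frame of plate_top between 0.015 and 0.14 m and z of roller_4_c0 in the frame of plate_top between 0.016 and 0.024 m and angle between roller_4_c0's own y axis and vertical below 1.94 rad))), for 0.1 s.
2. the right roller has been rolled along the plate by at least about a quarter turn (1.2 rad), lying flat on it (((x of roller_1_c0 in the frame of plate_top between -0.125 and 0.12 m and y of roller_1_c0 in the frame of plate_top between -0.14 and -0.015 m and z of roller_1_c0 in the frame of plate_top between 0.016 and 0.024 m and angle between roller_1_c0's own y axis and vertical below 1.94 rad) or (x of roller_2_c0 in the frame of plate_top between -0.125 and 0.12 m and y of roller_2_c0 in the frame of plate_top between -0.14 and -0.015 m and z of roller_2_c0 in the frame of plate_top between 0.016 and 0.024 m and angle between roller_2_c0's own y axis and vertical below 1.94 rad) or (x of roller_3_c0 in the frame of plate_top between -0.125 and 0.12 m and y of roller_3_c0 in the frame of plate_top between -0.14 and -0.015 m and z of roller_3_c0 in the frame of plate_top between 0.016 and 0.024 m and angle between roller_3_c0's own y axis and vertical below 1.94 rad) or (x of roller_4_c0 in the frame of plate_top between -0.125 and 0.12 m and y of roller_4_c0 in the frame of plate_top between -0.14 and -0.015 m and z of roller_4_c0 in the frame of plate_top between 0.016 and 0.024 m and angle between roller_4_c0's own y axis and vertical below 1.94 rad))), for 0.1 s.
At the end, for the whole second after the job is handed in: Each tested roller that is faulty lies inside the red tray, each sound one is seated in a carrier slot pair (centre within 9 mm of the slot point across, both journals no more than 3 mm above their seats), and the other two are still in their nests on the ledge (((x of roller_1_c0 in the frame of plate_top between 0.155 and 0.175 m and y of roller_1_c0 in the frame of plate_top between -0.14 and 0.14 m and z of roller_1_c0 in the frame of plate_top between 0.014 and 0.026 m) or ((horizontal distance between roller_1_c0 and slot_near below 0.009 m and z of each of roller_1_c1, roller_1_c2 in the frame of slot_near below 0.003 m) or (horizontal distance between roller_1_c0 and slot_far below 0.009 m and z of each of roller_1_c1, roller_1_c2 in the frame of slot_far below 0.003 m))) and ((x of roller_2_c0 in the frame of plate_top between 0.155 and 0.175 m and y of roller_2_c0 in the frame of plate_top between -0.14 and 0.14 m and z of roller_2_c0 in the frame of plate_top between 0.014 and 0.026 m) or (x of roller_2_c0 in the frame of reject_tray_in between -0.094 and 0.094 m and y of roller_2_c0 in the frame of reject_tray_in between -0.069 and 0.069 m and z of roller_2_c0 in the frame of reject_tray_in between 0 and 0.032 m)) and ((x of roller_3_c0 in the frame of plate_top between 0.155 and 0.175 m and y of roller_3_c0 in the frame of plate_top between -0.14 and 0.14 m and z of roller_3_c0 in the frame of plate_top between 0.014 and 0.026 m) or ((horizontal distance between roller_3_c0 and slot_near below 0.009 m and z of each of roller_3_c1, roller_3_c2 in the frame of slot_near below 0.003 m) or (horizontal distance between roller_3_c0 and slot_far below 0.009 m and z of each of roller_3_c1, roller_3_c2 in the frame of slot_far below 0.003 m))) and ((x of roller_4_c0 in the frame of plate_top between 0.155 and 0.175 m and y of roller_4_c0 in the frame of plate_top between -0.14 and 0.14 m and z of roller_4_c0 in the frame of plate_top between 0.014 and 0.026 m) or (x of roller_4_c0 in the frame of reject_tray_in between -0.094 and 0.094 m and y of roller_4_c0 in the frame of reject_tray_in between -0.069 and 0.069 m and z of roller_4_c0 in the frame of reject_tray_in between 0 and 0.032 m))); the robot touches nothing.
It fails at once if a roller is pressed onto the plate with more than 15 N (contact force between any of roller_1_c0, roller_2_c0, roller_3_c0, roller_4_c0 and plate above 15 N).
It fails at once if the fingers press a roller with more than 30 N (contact force between the fingers and roller_1_c0 above 30 N or contact force between the fingers and roller_2_c0 above 30 N or contact force between the fingers and roller_3_c0 above 30 N or contact force between the fingers and roller_4_c0 above 30 N).
It fails at once if a roller falls to the bench (height (world z) of any of roller_1_c0, roller_2_c0, roller_3_c0, roller_4_c0 below 0.0225 m).
It fails at once if another thing on the bench is moved by more than 30 mm (distance of any of memory_stick_c0, drive_card_c0, touchpad_c0, battery_pack_c0, screwdriver_c0, screw_jar_c0, fan_c0 from where it was at the start of the episode above 0.03 m).
It also fails if it takes over 72 s, if anything falls off the work surface, if the arm or the gripper's body presses on something with over 40 N, if the wrist force passes 120 N, or if a joint passes its speed limit or range.

## Working session

There is one attempt and no reset: what is moved stays moved. The work goes in short steps, Python scripts to look and compute and a tool call to move; the robot and the scene stay as the last step left them, time stands still between calls to the robot, and variables do not carry over. Pictures are saved under pics/ and viewed, at most 10 in all, crops included, and the job is handed in when it is done.

Besides the shell and the picture viewer there is one more tool, called after ">>>" in YAML: its name, and indented under it one key for each argument. arm_command: Moves the arm, as the interface text tells. Its arguments: {"type":"object","properties":{"plan":{"type":"array"},"squeeze":{"type":"number"}},"required":["plan"]}

```bash
ls; mkdir -p pics
python3 - <<'E'
from rig import manip
import cv2,numpy as np
o=manip.get_obs();print(o)
for n in("scene","top"):
    f=manip.grab_frame(n);cv2.imwrite(f"pics/{n}0.png",f["pixels"])
    np.savez(f"pics/{n}0.npz",**f)
    print(n,f["fx"],f["cx"],f["cy"],np.round(f["R"],3).tolist(),np.round(f["t"],3), np.round(-f["R"].T@f["t"],3))
E
```

```text
pics
{'clock': 0.0, 'joints': array([ 1.21802455e+00,  2.76573514e-01,  1.50610725e+00, -3.70566302e-05,
        1.36069084e+00, -1.20996415e-01]), 'qd': array([ 4.59585661e-04,  1.61411488e-04,  7.96174020e-04,  8.81855529e-04,
       -1.51745022e-03,  9.89631665e-05]), 'tau': array([ 8.74048437e-04, -4.04574680e+01, -2.37228978e+01,  7.03236298e-02,
        3.42095923e-02, -1.34095785e-04]), 'tool_pos': array([0.13190248, 0.55908966, 0.20462731]), 'eef_rot': array([ 1.15624563e-01,  9.93292590e-01, -8.68889889e-04, -1.91126639e-04]), 'contact_force': array([ 0.74739973, -0.00398917, -0.09417626]), 'moment': array([ 0.04003955, -0.01563792, -0.02366992]), 'grip_force': 0.0, 'finger_gap': 1.0001511286698626}
scene 403.2334159748273 251.04204945995443 186.7317476732291 [[0.54, 0.841, 0.025], [0.448, -0.262, -0.855], [-0.713, 0.473, -0.518]] [-0.2   -0.137  1.39 ] [ 1.16  -0.525  0.608]
top 362.0409121972828 257.59700268721997 186.6495841392908 [[0.085, -0.996, 0.007], [-0.971, -0.084, -0.223], [0.222, 0.012, -0.975]] [-0.06   0.467  0.769] [ 0.288 -0.029  0.854]
```

View pics/top0.png

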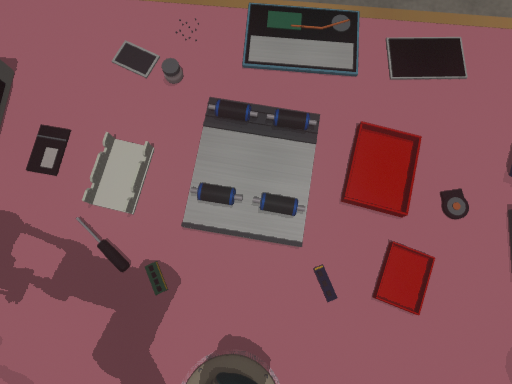

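View pics/scene0.png

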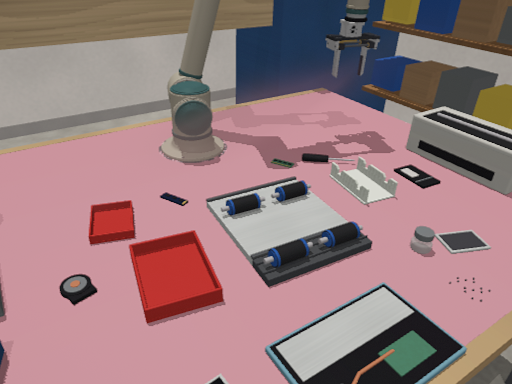

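Top view: the tested rollers are at (217,194) on the left and (279,204) on the right. Lookalikes are the parked rollers at (233,110) and (292,119) on the dark ledge. The large tray is at (382,168) and the small one at (404,278), which I won't use. The carrier is at (120,173). I'm taking one close crop and measuring.

```bash
cat > h.py <<'E'
import cv2,numpy as np
def ray(f,u,v,z):
    R,t=f["R"],f["t"];C=-R.T@t
    d=R.T@np.array([(u-f["cx"])/f["fx"],(v-f["cy"])/f["fy"],1]);return (C+d*(z-C[2])/d[2])
def proj(f,X):
    c=f["R"]@np.asarray(X)+f["t"];return np.array([f["fx"]*c[0]/c[2]+f["cx"],f["fy"]*c[1]/c[2]+f["cy"]])
def blobs(m,amin):
    n,l,s,c=cv2.connectedComponentsWithStats(m.astype(np.uint8));return [(s[i,4],c[i],l==i) for i in range(1,n) if s[i,4]>=amin]
E
python3 - <<'E'
from h import *
f=np.load("pics/top0.npz");p=f["pixels"];g=np.load("pics/scene0.npz")
hsv=cv2.cvtColor(p,cv2.COLOR_BGR2HSV)
m=(hsv[...,0]>105)&(hsv[...,0]<130)&(hsv[...,1]>150)&(hsv[...,2]>50)
print("blue");
for a,c,_ in blobs(m,8): print(a,c.round(1),ray(f,*c,.04).round(3))
m=((hsv[...,0]<6)|(hsv[...,0]>174))&(hsv[...,1]>200)
print("red")
for a,c,l in blobs(m,200):
    r=cv2.minAreaRect(np.argwhere(l)[:,::-1].astype(np.float32)); b=cv2.boxPoints(r)
    w=np.array([ray(f,*q,.035) for q in b]); print(a,b.round(1).tolist(),w.round(3).tolist(),w.mean(0).round(3),np.linalg.norm(w-np.roll(w,1,0),axis=1).round(3))
a=cv2.resize(p[125:225,70:165],None,fx=4.2,fy=5,interpolation=cv2.INTER_CUBIC);a=cv2.resize(p[125:225,70:165],None,fx=5,fy=5,interpolation=cv2.INTER_CUBIC)[:500]
b=cv2.resize(p[90:250,180:325],None,fx=3,fy=3,interpolation=cv2.INTER_CUBIC)[:500]
b=np.vstack([b,np.zeros((500-len(b),b.shape[1],3),np.uint8)])
o=np.hstack([cv2.resize(a,(400,421)),cv2.resize(b,(400,460))[:421]]) if 0 else None
cv2.imwrite("pics/crop.png",np.hstack([cv2.resize(p[125:225,70:165],(380,400),interpolation=cv2.INTER_CUBIC),cv2.resize(p[90:250,180:325],(362,400),interpolation=cv2.INTER_CUBIC)]))
s=g["pixels"];cv2.imwrite("pics/crop2.png",cv2.resize(s[145:285,200:410],(800,533),interpolation=cv2.INTER_CUBIC))
E
```

```text
blue
21 [216.9 106.6] [0.664 0.096 0.04 ]
26 [247. 111.] [0.658 0.022 0.04 ]
25 [276.3 116.2] [ 0.651 -0.049  0.04 ]
21 [306.7 119.7] [ 0.649 -0.123  0.04 ]
22 [199.2 190.7] [0.452 0.114 0.04 ]
25 [230.8 195.5] [0.448 0.04  0.04 ]
22 [262.8 200.5] [ 0.442 -0.034  0.04 ]
21 [294.6 206.6] [ 0.434 -0.107  0.04 ]
red
4321 [[343.1000061035156, 200.5], [360.6000061035156, 121.9000015258789], [424.1000061035156, 136.0], [406.6000061035156, 214.60000610351562]] [[0.459, -0.218, 0.035], [0.657, -0.254, 0.035], [0.634, -0.408, 0.035], [0.439, -0.364, 0.035]] [ 0.547 -0.311  0.035] [0.147 0.201 0.155 0.2  ]
2158 [[374.3999938964844, 300.79998779296875], [392.5, 241.8000030517578], [436.5, 255.39999389648438], [418.3999938964844, 314.29998779296875]] [[0.243, -0.293, 0.035], [0.374, -0.332, 0.035], [0.352, -0.43, 0.035], [0.223, -0.388, 0.035]] [ 0.298 -0.361  0.035] [0.097 0.136 0.101 0.136]
```

View pics/crop.png

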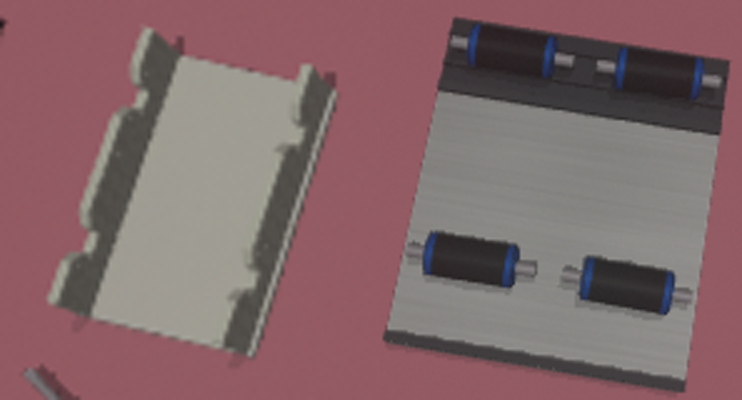

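View pics/crop2.png

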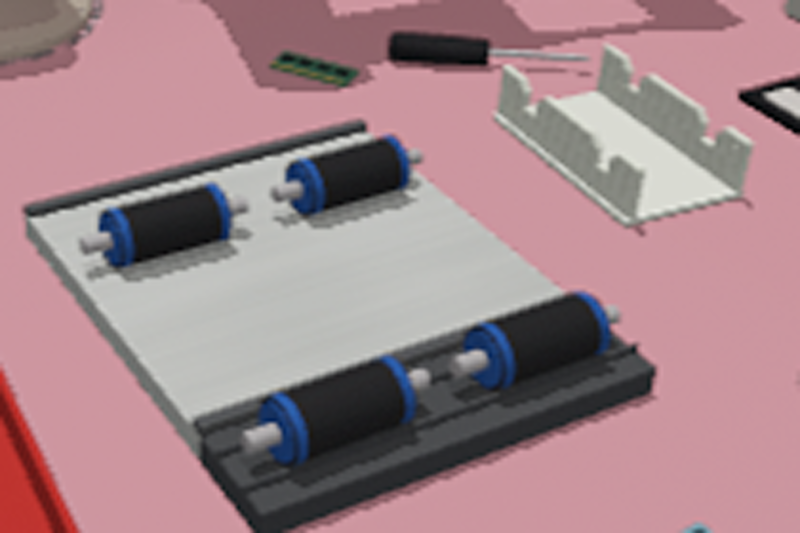

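The crops show four open-topped slots in the carrier, two in each side plate. The plate carries two rollers near the front bar, and the other two are in ledge nests. Next I work out the carrier pose by casting rays from its corners.

Run:
```python
from h import *
f=np.load("pics/top0.npz");g=np.load("pics/scene0.npz")
c=lambda x,y:(70+x/4,125+y/4)
for n,x,y,z in [("LtopFar",149,28,.048),("LtopNear",52,303,.048),("RtopFar",308,65,.048),("LslotFar",133,102,.04),("LslotNear",88,240,.04),("RslotFar",290,145,.04),("RslotNear",240,290,.04),("baseFR",337,92,.003),("baseNR",255,357,.003)]:
    print(n,ray(f,*c(x,y),z).round(3))
k=lambda x,y:(180+(x-380)/2.5,90+y/2.5)
for n,x,y,z in [("plNL",386,332,.026),("plNR",686,380,.026),("ledgeFL",453,18,.02),("ledgeFR",729,62,.02)]: print(n,ray(f,*k(x,y),z).round(3))
s=lambda x,y:(200+x*210/800,145+y*140/533)
for n,x,y,z in [("RtopFar",642,172,.048),("RtopNear",508,66,.048),("LtopFar",750,140,.048),("LtopNear",608,46,.048),("baseFR",632,226,.003),("baseFL",745,195,.003),("baseNR",495,118,.003)]: print("scene",n,ray(g,*s(x,y),z).round(3))
```

```text
LtopFar [0.573 0.345 0.048]
LtopNear [0.405 0.37  0.048]
RtopFar [0.558 0.249 0.048]
LslotFar [0.529 0.35  0.04 ]
LslotNear [0.445 0.361 0.04 ]
RslotFar [0.511 0.254 0.04 ]
RslotNear [0.423 0.269 0.04 ]
baseFR [0.557 0.244 0.003]
baseNR [0.39  0.267 0.003]
plNL [0.377 0.145 0.026]
plNR [ 0.357 -0.131  0.026]
ledgeFL [0.696 0.121 0.02 ]
ledgeFR [ 0.673 -0.157  0.02 ]
scene RtopFar [0.564 0.248 0.048]
scene RtopNear [0.396 0.277 0.048]
scene LtopFar [0.573 0.351 0.048]
scene LtopNear [0.411 0.372 0.048]
scene baseFR [0.565 0.248 0.003]
scene baseFL [0.579 0.353 0.003]
scene baseNR [0.396 0.27  0.003]
```

```bash
cat >> h.py <<'E'
from scipy.spatial.transform import Rotation as Ro
def rows(o,tgt,yaw,n):
    "n rows from the measured pose to tgt with tool y along yaw, tool down"
    p=np.array(o["tool_pos"]);A=Ro.from_quat(o["eef_rot"])
    y=np.array([np.cos(yaw),np.sin(yaw),0]);z=np.array([0,0,-1.]);B=Ro.from_matrix(np.c_[np.cross(y,z),y,z])
    rv=(A.inv()*B).as_rotvec()/n;d=(np.array(tgt)-p)/n
    for i in range(n): print(rv.round(3).tolist(),((A*Ro.from_rotvec(rv*i)).inv().apply(d)*100).round(2).tolist())
E
python3 - <<'E'
from h import *;from rig import manip
rows(manip.get_obs(),(.450,.077,.09),-.065,10)
E
```

```text
[-0.0, 0.0, 0.14] [-4.2, -3.96, 1.15]
[-0.0, 0.0, 0.14] [-4.72, -3.33, 1.15]
[-0.0, 0.0, 0.14] [-5.14, -2.64, 1.15]
[-0.0, 0.0, 0.14] [-5.46, -1.9, 1.15]
[-0.0, 0.0, 0.14] [-5.67, -1.11, 1.15]
[-0.0, 0.0, 0.14] [-5.77, -0.31, 1.15]
[-0.0, 0.0, 0.14] [-5.75, 0.5, 1.15]
[-0.0, 0.0, 0.14] [-5.63, 1.3, 1.15]
[-0.0, 0.0, 0.14] [-5.39, 2.07, 1.15]
[-0.0, 0.0, 0.14] [-5.05, 2.81, 1.15]
```

>>> arm_command:
  plan:
    - [[0, 0, 0.14], [-4.2, -3.96, 1.15], 0]
    - [[0, 0, 0.14], [-4.7, -3.3, 1.15], 0]
    - [[0, 0, 0.14], [-5.1, -2.6, 1.15], 0]
    - [[0, 0, 0.14], [-5.5, -1.9, 1.15], 0]
    - [[0, 0, 0.14], [-5.7, -1.1, 1.15], 0]
    - [[0, 0, 0.14], [-5.8, -0.3, 1.15], 0]
    - [[0, 0, 0.14], [-5.75, 0.5, 1.15], 0]
    - [[0, 0, 0.14], [-5.6, 1.3, 1.15], 0]
    - [[0, 0, 0.14], [-5.4, 2.1, 1.15], 0]
    - [[0, 0, 0.14], [-5.0, 2.8, 1.15], 0]
  squeeze: 12

```text
clock: 1.35
tool_pos: [0.4526, 0.0774, 0.09]
eef_rot: [0.73, 0.683, 0.0, -0.0]
contact_force: [-0.1, 1.0, 0.1]
finger_gap: 0.997
grip_force: 0.0
```

Run:
```python
from h import *;from rig import manip
f=manip.grab_frame("wrist");cv2.imwrite("pics/w1.png",f["pixels"]);np.savez("pics/w1.npz",**f)
o=manip.get_obs();print(o["clock"],o["tool_pos"],o["joints"])
rows(o,(.450,.077,.027),-.065,3)
print((-f["R"].T@f["t"]).round(3))
for X in [(.45,.077,.04),(.438,-.07,.04),(.45,.077,.09)]:print(proj(f,X).round())
```

```text
1.4 [0.45713729 0.07183742 0.08906218] [ 0.00939597  0.20883994  1.91756279 -0.00562367  1.01176541  0.08405712]
[0.001, 0.001, -0.002] [0.16, -0.26, 2.07]
[0.001, 0.001, -0.002] [0.16, -0.25, 2.07]
[0.001, 0.001, -0.002] [0.16, -0.25, 2.07]
[0.457 0.155 0.27 ]
[247. 204.]
[245. 371.]
[246. 232.]
```

View pics/w1.png

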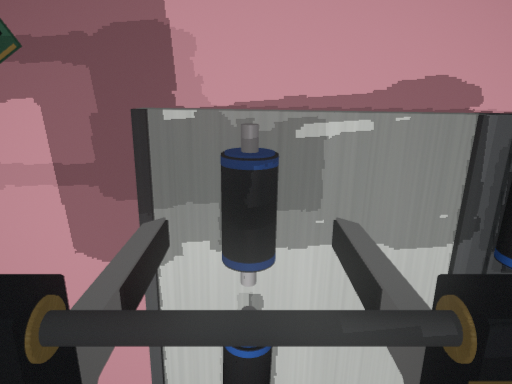

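The wrist view shows the left roller at (249,208), against a predicted (247,204). It is centred between the open fingers, so I go down.

>>> arm_command:
  plan:
    - [[0, 0, 0], [0.2, -0.2, 2.0], 0]
    - [[0, 0, 0], [0.2, -0.2, 2.1], 0]
    - [[0, 0, 0], [0, 0, 1.9], 0]
    - [[0, 0, 0], [0, 0, 0], 0]
    - [[0, 0, 0], [0, 0, 0], 0]

```text
clock: 2.02
tool_pos: [0.4485, 0.0836, 0.0309]
eef_rot: [0.728, 0.685, 0.0, 0.0]
contact_force: [0.5, -0.3, -0.2]
finger_gap: 1.0
grip_force: 0.0
```

Run:
```python
from h import *;from rig import manip
o=manip.get_obs();print(o["clock"],o["tool_pos"],o["contact_force"],o["moment"]);rows(o,(.450,.077,.027),-.065,1)
```

```text
2.025 [0.44845528 0.08355497 0.03088429] [ 0.49287736 -0.25021473 -0.22655271] [-0.08938559  0.07249986  0.00585433]
[0.001, -0.0, 0.004] [-0.64, 0.19, 0.39]
```

>>> arm_command:
  plan:
    - [[0, 0, 0], [-0.6, 0.4, 0.3], 0]
    - [[0, 0, 0], [0, 0.7, 0], 0]
    - [[0, 0, 0], [0, 0.7, 0], 0]
    - [[0, 0, 0], [0, 0.4, 0], 0]
    - [[0, 0, 0], [0, 0.3, 0], 0]
    - [[0, 0, 0], [0, 0.3, 0], 0]
    - [[0, 0, 0], [0, 0.3, 0], 0]
    - [[0, 0, 0], [0, 0.3, 0], 0]
    - [[0, 0, 0], [0, 0.3, 0], 0]

```text
clock: 3.15
tool_pos: [0.4848, 0.0752, 0.0275]
eef_rot: [0.728, 0.685, 0.0, -0.0]
contact_force: [-1.1, 0.0, -0.1]
finger_gap: 0.999
grip_force: 0.1
```

>>> arm_command:
  plan:
    - [[0, 0, 0], [0, 0.3, 0], 0]
    - [[0, 0, 0], [0, 0.3, 0], 0]
    - [[0, 0, 0], [0, 0.3, 0], 0]
    - [[0, 0, 0], [0, 0.3, 0], 0]
    - [[0, 0, 0], [0, 0.3, 0], 0]
    - [[0, 0, 0], [0, 0.3, 0], 0]
    - [[0, 0, 0], [0, 0.3, 0], 0]
    - [[0, 0, 0], [0, 0.3, 0], 0]

```text
clock: 4.15
tool_pos: [0.5088, 0.0737, 0.0275]
eef_rot: [0.728, 0.685, 0.0, -0.0]
contact_force: [0.0, -0.7, 0.3]
finger_gap: 1.003
grip_force: 0.1
```

>>> arm_command:
  plan:
    - [[0, 0, 0], [0, 0.2, 0], 0]
    - [[0, 0, 0], [0, 0, 0], 0]
    - [[0, 0, 0], [0, 0, 0], 0]

```text
clock: 4.53
tool_pos: [0.5106, 0.0736, 0.0275]
eef_rot: [0.728, 0.685, 0.0, -0.0]
contact_force: [-0.0, -0.2, -0.1]
finger_gap: 0.998
grip_force: 0.0
```

```bash
cat > look.py <<'E'
from h import *;from rig import manip;import sys
o=manip.get_obs();print(round(o["clock"],2),o["tool_pos"].round(4),"F",o["contact_force"].round(2),"gap",round(o["finger_gap"],3),o["grip_force"])
f=manip.grab_frame("wrist");hsv=cv2.cvtColor(f["pixels"],cv2.COLOR_BGR2HSV)
if len(sys.argv)>1: cv2.imwrite(sys.argv[1],f["pixels"])
m=(hsv[...,0]>105)&(hsv[...,0]<130)&(hsv[...,1]>130)&(hsv[...,2]>40)
for a,c,_ in blobs(m,60): print(a,c.round(),ray(f,*c,.045).round(3))
E
python3 look.py
```

```text
4.53 [0.5106 0.0736 0.0275] F [-0.02 -0.2  -0.09] gap 0.998 0.0
822 [200. 176.] [0.488 0.112 0.045]
195 [504. 189.] [0.639 0.096 0.045]
956 [200. 192.] [0.487 0.104 0.045]
91 [169. 380.] [ 0.456 -0.012  0.045]
```

>>> arm_command:
  plan:
    - [[0, 0, 0], [0, -0.8, 0], 0]
    - [[0, 0, 0], [0, -0.9, 0], 0]
    - [[0, 0, 0], [0, -0.9, 0], 0]
    - [[0, 0, 0], [0, 0, 0], 0]
    - [[0, 0, 0], [0, 0, 0], 0]
    - [[0, 0, 0], [0, 0, 0], 0]

```text
clock: 5.32
tool_pos: [0.4852, 0.0751, 0.0275]
eef_rot: [0.728, 0.685, 0.0, 0.0]
contact_force: [0.2, 0.1, -0.4]
finger_gap: 0.998
grip_force: 0.0
```

```bash
python3 look.py
```

```text
5.33 [0.4852 0.0751 0.0275] F [ 0.17  0.1  -0.43] gap 0.998 0.0
798 [251. 176.] [0.487 0.112 0.045]
950 [251. 192.] [0.487 0.104 0.045]
67 [209. 381.] [ 0.455 -0.012  0.045]
```

The left roller stayed at x = 0.487 with the finger withdrawn and almost no force during the push, so it is sound. Next, the right roller.

Run:
```python
from h import *;from rig import manip
o=manip.get_obs();o["tool_pos"][2]=.0275;rows(dict(o,tool_pos=np.r_[o["tool_pos"][:2],.09]),(.438,-.0705,.09),-.085,4)
```

```text
[0.0, -0.0, 0.006] [-3.71, -0.95, -0.0]
[0.0, -0.0, 0.006] [-3.71, -0.93, -0.0]
[0.0, -0.0, 0.006] [-3.72, -0.91, -0.0]
[0.0, -0.0, 0.006] [-3.72, -0.89, -0.0]
```

>>> arm_command:
  plan:
    - [[0, 0, 0], [0, 0, -3.5], 0]
    - [[0, 0, 0], [0, 0, -2.75], 0]
    - [[0, 0, 0.006], [-3.7, -0.95, 0], 0]
    - [[0, 0, 0.006], [-3.7, -0.95, 0], 0]
    - [[0, 0, 0.006], [-3.7, -0.9, 0], 0]
    - [[0, 0, 0.006], [-3.7, -0.9, 0], 0]
    - [[0, 0, 0], [0, 0, 0], 0]
    - [[0, 0, 0], [0, 0, 0], 0]
    - [[0, 0, 0], [0, 0, 0], 0]

```text
clock: 6.5
tool_pos: [0.4378, -0.0691, 0.0899]
eef_rot: [0.736, 0.677, 0.0, -0.0]
contact_force: [0.2, -0.3, -0.1]
finger_gap: 1.0
grip_force: 0.0
```

```bash
python3 look.py
python3 - <<'E'
from h import *;from rig import manip
o=manip.get_obs();rows(o,(.438,-.0705,.0275),-.085,1)
E
```

```text
6.5 [ 0.4378 -0.0691  0.0899] F [ 0.23 -0.29 -0.06] gap 1.0 0.0
758 [307.  37.] [0.481 0.037 0.045]
338 [306.  48.] [0.481 0.031 0.045]
321 [254. 150.] [ 0.443 -0.03   0.045]
499 [253. 160.] [ 0.442 -0.037  0.045]
83 [507. 247.] [ 0.622 -0.117  0.045]
318 [250. 262.] [ 0.434 -0.113  0.045]
[-0.0, -0.0, 0.001] [-0.15, 0.04, 6.24]
```

>>> arm_command:
  plan:
    - [[0, 0, 0], [-0.1, 0, 2.5], 0]
    - [[0, 0, 0], [0, 0, 2.5], 0]
    - [[0, 0, 0], [0, 0.4, 1.2], 0]
    - [[0, 0, 0], [0, 0.7, 0], 0]
    - [[0, 0, 0], [0, 0.7, 0], 0]
    - [[0, 0, 0], [0, 0.4, 0], 0]
    - [[0, 0, 0], [0, 0.3, 0], 0]
    - [[0, 0, 0], [0, 0.3, 0], 0]

```text
clock: 7.55
tool_pos: [0.4655, -0.0733, 0.0282]
eef_rot: [0.737, 0.676, 0.0, 0.0]
contact_force: [0.3, -0.9, -0.1]
finger_gap: 0.999
grip_force: 0.0
```

>>> arm_command:
  plan:
    - [[0, 0, 0], [0, 0.3, 0], 0]
    - [[0, 0, 0], [0, 0.3, 0], 0]
    - [[0, 0, 0], [0, 0.3, 0], 0]
    - [[0, 0, 0], [0, 0.3, 0], 0]
    - [[0, 0, 0], [0, 0.3, 0], 0]
    - [[0, 0, 0], [0, 0.3, 0], 0]

```text
clock: 8.3
tool_pos: [0.4829, -0.0747, 0.0279]
eef_rot: [0.736, 0.676, -0.0, -0.0]
contact_force: [-2.2, 0.4, 0.9]
finger_gap: 1.0
grip_force: 1.0
```

>>> arm_command:
  plan:
    - [[0, 0, 0], [0, 0.3, 0], 0]
    - [[0, 0, 0], [0, 0.3, 0], 0]
    - [[0, 0, 0], [0, 0.3, 0], 0]
    - [[0, 0, 0], [0, 0.3, 0], 0]
    - [[0, 0, 0], [0, 0.3, 0], 0]
    - [[0, 0, 0], [0, 0.2, 0], 0]
    - [[0, 0, 0], [0, 0, 0], 0]
    - [[0, 0, 0], [0, 0, 0], 0]

```text
clock: 9.3
tool_pos: [0.5007, -0.0763, 0.028]
eef_rot: [0.737, 0.676, 0.0, 0.0]
contact_force: [-0.6, 0.9, 0.3]
finger_gap: 1.001
grip_force: 0.5
```

```bash
python3 look.py
```

```text
9.3 [ 0.5007 -0.0763  0.028 ] F [-0.65  0.87  0.32] gap 1.001 0.4776838794350624
1469 [186.   9.] [0.482 0.038 0.045]
917 [187.  26.] [0.481 0.031 0.045]
97 [506. 158.] [ 0.63  -0.041  0.045]
762 [197. 168.] [ 0.478 -0.033  0.045]
247 [502. 170.] [ 0.628 -0.047  0.045]
961 [197. 184.] [ 0.477 -0.041  0.045]
```

The push gave about 2 N and the held finger feels about 0.7 N pushing back, so this one looks faulty. I'm backing the finger off to confirm.

>>> arm_command:
  plan:
    - [[0, 0, 0], [0, -0.4, 0], 0]
    - [[0, 0, 0], [0, -0.5, 0], 0]
    - [[0, 0, 0], [0, -0.5, 0], 0]
    - [[0, 0, 0], [0, -0.5, 0], 0]
    - [[0, 0, 0], [0, -0.5, 0], 0]
    - [[0, 0, 0], [0, -0.2, 0], 0]
    - [[0, 0, 0], [0, 0, 0], 0]

```text
clock: 10.22
tool_pos: [0.4738, -0.074, 0.028]
eef_rot: [0.737, 0.676, -0.0, -0.0]
contact_force: [-2.0, -0.4, 0.3]
finger_gap: 1.0
grip_force: 0.6
```

```bash
python3 look.py
```

```text
10.22 [ 0.4738 -0.074   0.028 ] F [-2.05 -0.35  0.3 ] gap 1.0 0.6041526049375534
1463 [247.   9.] [0.482 0.038 0.045]
913 [247.  26.] [0.481 0.031 0.045]
755 [197. 167.] [ 0.451 -0.031  0.045]
966 [197. 183.] [ 0.45  -0.039  0.045]
```

The right roller followed the finger back, so it is faulty. I bring it back to its start and grip it.

>>> arm_command:
  plan:
    - [[0, 0, 0], [0, -0.6, 0], 0]
    - [[0, 0, 0], [0, -0.6, 0], 0]
    - [[0, 0, 0], [0, -0.6, 0], 0]
    - [[0, 0, 0], [0, -0.6, 0], 0]
    - [[0, 0, 0], [0, -0.6, 0], 0]
    - [[0, 0, 0], [0, -0.3, 0], 0]
    - [[0, 0, 0], [0, 0, 0], 0]
    - [[0, 0, 0], [0, 0, 0], 0]

```text
clock: 11.28
tool_pos: [0.4416, -0.0713, 0.028]
eef_rot: [0.737, 0.676, 0.0, 0.0]
contact_force: [1.0, -0.8, 0.5]
finger_gap: 1.0
grip_force: 0.0
```

```bash
python3 look.py
```

```text
11.28 [ 0.4416 -0.0713  0.028 ] F [ 1.01 -0.81  0.51] gap 1.0 0.0
1470 [320.   9.] [0.481 0.038 0.045]
919 [319.  26.] [0.481 0.031 0.045]
738 [247. 167.] [ 0.443 -0.03   0.045]
963 [246. 183.] [ 0.442 -0.038  0.045]
```

>>> arm_command:
  plan:
    - [[0, 0, 0], [0, -0.2, 0], 0.3]
    - [[0, 0, 0], [0, 0, 0], 0.4]
    - [[0, 0, 0], [0, 0, 0], 0.46]
    - [[0, 0, 0], [0, 0, 0], 0.5]
    - [[0, 0, 0], [0, 0, 0], 0.54]
    - [[0, 0, 0], [0, 0, 0], 0.58]
    - [[0, 0, 0], [0, 0, 0], 0.65]
    - [[0, 0, 0], [0, 0, 0], 0.7]
    - [[0, 0, 0], [0, 0, 0], 0.7]
  squeeze: 12

```text
clock: 12.45
tool_pos: [0.4393, -0.0711, 0.0279]
eef_rot: [0.737, 0.676, 0.0, -0.0]
contact_force: [-0.7, 0.1, 0.1]
finger_gap: 0.422
grip_force: 12.0
```

>>> arm_command:
  plan:
    - [[0, 0, 0], [0, 0, -1], 0.7]
    - [[0, 0, 0], [0, 0, -2.5], 0.7]
    - [[0, 0, 0], [0, 0, -3.0], 0.7]
    - [[0, 0, 0], [0, 0, 0], 0.7]
  squeeze: 15

```text
clock: 12.95
tool_pos: [0.441, -0.0716, 0.0948]
eef_rot: [0.736, 0.676, 0.001, 0.002]
contact_force: [0.4, -0.5, -4.0]
finger_gap: 0.42
grip_force: 15.0
```

```bash
python3 look.py pics/w2.png
python3 - <<'E'
from h import *;from rig import manip
o=manip.get_obs();rows(o,(.547,-.311,.093),-.18,6)
f=manip.grab_frame("top");p=f["pixels"];np.savez("pics/top1.npz",**f)
hsv=cv2.cvtColor(p,cv2.COLOR_BGR2HSV)
m=((hsv[...,0]<6)|(hsv[...,0]>174))&(hsv[...,1]>200)
for a,c,l in blobs(m,200):
    r=cv2.minAreaRect(np.argwhere(l)[:,::-1].astype(np.float32)); b=cv2.boxPoints(r)
    print(a,np.mean([ray(f,*q,.035) for q in b],0).round(3))
E
```

```text
12.95 [ 0.441  -0.0716  0.0948] F [ 0.41 -0.45 -3.96] gap 0.42 14.981322437524796
736 [299.  34.] [0.481 0.037 0.045]
340 [299.  45.] [0.481 0.031 0.045]
667 [254. 167.] [ 0.446 -0.046  0.045]
827 [255. 183.] [ 0.446 -0.057  0.045]
160 [502. 243.] [ 0.626 -0.12   0.045]
[0.0, 0.0, 0.016] [-3.83, 2.12, 0.01]
[0.0, 0.0, 0.016] [-3.8, 2.18, 0.01]
[0.0, 0.0, 0.016] [-3.76, 2.24, 0.01]
[0.0, 0.0, 0.016] [-3.73, 2.3, 0.01]
[0.0, 0.0, 0.016] [-3.69, 2.36, 0.01]
[0.0, 0.0, 0.016] [-3.65, 2.42, 0.01]
3763 [ 0.546 -0.314  0.035]
2072 [ 0.301 -0.355  0.035]
```

Weight felt is 4.0 N, so the roller is held. Carrying it to the tray.

>>> arm_command:
  plan:
    - [[0, 0, 0.01], [-2.0, 1.1, 0], 0.7]
    - [[0, 0, 0.016], [-3.8, 2.15, 0], 0.7]
    - [[0, 0, 0.016], [-3.8, 2.2, 0], 0.7]
    - [[0, 0, 0.016], [-3.8, 2.3, 0], 0.7]
    - [[0, 0, 0.016], [-3.7, 2.3, 0], 0.7]
    - [[0, 0, 0.016], [-3.7, 2.4, 0], 0.7]
    - [[0, 0, 0.006], [-1.65, 1.2, 0], 0.7]
    - [[0, 0, 0], [0, 0, 0], 0.7]
    - [[0, 0, 0], [0, 0, 0], 0.7]
    - [[0, 0, 0], [0, 0, 0], 0.7]

```text
clock: 14.3
tool_pos: [0.5456, -0.31, 0.0925]
eef_rot: [0.768, 0.641, -0.0, -0.001]
contact_force: [0.3, 0.3, -4.0]
finger_gap: 0.425
grip_force: 15.0
```

```bash
python3 look.py pics/w3.png
```

```text
14.3 [ 0.5456 -0.31    0.0925] F [ 0.27  0.31 -3.99] gap 0.425 14.981591999530792
454 [262. 184.] [ 0.556 -0.297  0.045]
```

View pics/w3.png

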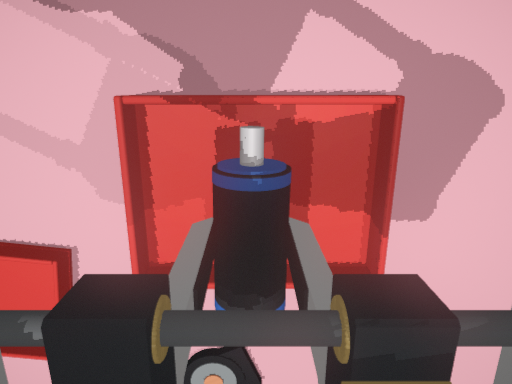

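The roller is gripped over the large tray, whose rim spans rows 97 to 287 and columns 117 to 400. I check the centre from these rims.

Run:
```python
from h import *;from rig import manip
f=manip.grab_frame("wrist")
a,b,c,d=[ray(f,*q,.035) for q in((260,100),(260,288),(123,190),(397,190))]
print(a,b,np.linalg.norm(a-b),c,d,np.linalg.norm(c-d))
```

```text
[ 0.56492679 -0.24065903  0.035     ] [ 0.53989627 -0.38462775  0.035     ] 0.1461284390363979 [ 0.45464543 -0.28593618  0.035     ] [ 0.65314849 -0.32200162  0.035     ] 0.20175277066206232
```

>>> arm_command:
  plan:
    - [[0, 0, 0], [-0.3, 0, 2.0], 0.7]
    - [[0, 0, 0], [0, 0, 2.5], 0.7]
    - [[0, 0, 0], [0, 0, 1.8], 0.7]
    - [[0, 0, 0], [0, 0, 0.8], 0.7]
    - [[0, 0, 0], [0, 0, 0.3], 0.7]
    - [[0, 0, 0], [0, 0, 0.2], 0.7]
    - [[0, 0, 0], [0, 0, 0], 0.7]
    - [[0, 0, 0], [0, 0, 0], 0.7]

```text
clock: 15.4
tool_pos: [0.5461, -0.3143, 0.0175]
eef_rot: [0.768, 0.64, 0.0, 0.0]
contact_force: [-0.1, 0.2, -3.2]
finger_gap: 0.418
grip_force: 15.0
```

>>> arm_command:
  plan:
    - [[0, 0, 0], [0, 0, 0.15], 0.7]
    - [[0, 0, 0], [0, 0, 0.1], 0.7]
    - [[0, 0, 0], [0, 0, 0], 0.7]
    - [[0, 0, 0], [0, 0, 0], 0.7]

```text
clock: 15.9
tool_pos: [0.5458, -0.3141, 0.0144]
eef_rot: [0.768, 0.64, 0.0, -0.0]
contact_force: [0.7, -0.1, -4.1]
finger_gap: 0.421
grip_force: 15.0
```

>>> arm_command:
  plan:
    - [[0, 0, 0], [0, 0, 0.1], 0.7]
    - [[0, 0, 0], [0, 0, 0], 0.7]
    - [[0, 0, 0], [0, 0, 0], 0.56]
    - [[0, 0, 0], [0, 0, 0], 0.5]
    - [[0, 0, 0], [0, 0, 0], 0.4]
    - [[0, 0, 0], [0, 0, 0], 0.3]
    - [[0, 0, 0], [0, 0, 0], 0.3]

```text
clock: 16.77
tool_pos: [0.5458, -0.3141, 0.0134]
eef_rot: [0.768, 0.64, 0.0, -0.0]
contact_force: [-0.6, -0.3, 0.4]
finger_gap: 0.704
grip_force: 0.0
```

>>> arm_command:
  plan:
    - [[0, 0, 0], [0, 0, -2], 0.3]
    - [[0, 0, 0], [0, 0, -4.0], 0.2]
    - [[0, 0, 0], [0, 0, -3.0], 0.0]
    - [[0, 0, 0], [0, 0, 0], 0.0]

```text
clock: 17.27
tool_pos: [0.5474, -0.3153, 0.106]
eef_rot: [0.768, 0.64, 0.001, 0.003]
contact_force: [0.1, 0.0, 0.6]
finger_gap: 0.973
grip_force: 0.0
```

Run:
```python
from h import *;from rig import manip
o=manip.get_obs();print(o["clock"],o["tool_pos"],o["finger_gap"]);rows(o,(.484,.0735,.10),-.065,8)
f=manip.grab_frame("wrist");cv2.imwrite("pics/w4.png",f["pixels"])
```

```text
17.275 [ 0.54739883 -0.31528477  0.10600998] 0.9733785669592021
[0.001, 0.0, -0.015] [4.64, -1.65, 0.05]
[0.001, 0.0, -0.015] [4.66, -1.59, 0.06]
[0.001, 0.0, -0.015] [4.68, -1.52, 0.06]
[0.001, 0.0, -0.015] [4.71, -1.45, 0.06]
[0.001, 0.0, -0.015] [4.73, -1.38, 0.07]
[0.001, 0.0, -0.015] [4.75, -1.31, 0.07]
[0.001, 0.0, -0.015] [4.76, -1.25, 0.07]
[0.001, 0.0, -0.015] [4.78, -1.18, 0.07]
```

View pics/w4.png

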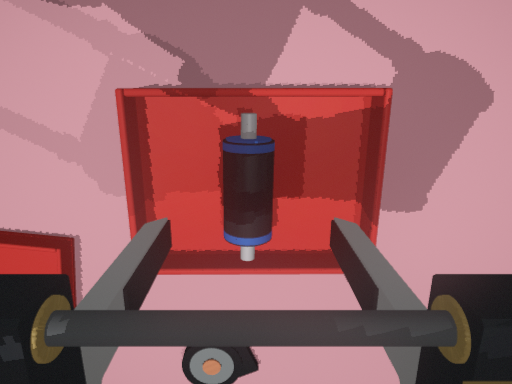

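The faulty roller lies flat in the middle of the large tray, around (249,188). Going to the left roller.

>>> arm_command:
  plan:
    - [[0, 0, -0.015], [4.65, -1.65, 0], 0]
    - [[0, 0, -0.015], [4.65, -1.6, 0], 0]
    - [[0, 0, -0.015], [4.7, -1.5, 0], 0]
    - [[0, 0, -0.015], [4.7, -1.45, 0], 0]
    - [[0, 0, -0.015], [4.7, -1.4, 0], 0]
    - [[0, 0, -0.015], [4.75, -1.3, 0], 0]
    - [[0, 0, -0.015], [4.75, -1.25, 0], 0]
    - [[0, 0, -0.015], [4.8, -1.2, 0], 0]
    - [[0, 0, 0], [0, 0, 0], 0]
    - [[0, 0, 0], [0, 0, 0], 0]

```text
clock: 18.58
tool_pos: [0.4808, 0.0742, 0.1023]
eef_rot: [0.728, 0.686, -0.001, -0.0]
contact_force: [-0.5, -0.2, -0.0]
finger_gap: 1.0
grip_force: 0.0
```

```bash
python3 look.py
python3 - <<'E'
from h import *;from rig import manip
o=manip.get_obs();rows(o,(.484,.0735,.028),-.065,1)
E
```

```text
18.57 [0.4808 0.0742 0.1023] F [-0.48 -0.22 -0.02] gap 1.0 0.0
268 [257. 149.] [0.487 0.112 0.045]
209 [491. 154.] [0.653 0.099 0.045]
448 [256. 159.] [0.487 0.105 0.045]
409 [489. 163.] [0.653 0.092 0.045]
509 [478. 258.] [0.654 0.016 0.045]
[-0.001, 0.001, 0.004] [-0.0, 0.3, 7.46]
```

>>> arm_command:
  plan:
    - [[0, 0, 0], [-0.1, 0.3, 2.5], 0]
    - [[0, 0, 0], [0, 0, 3.0], 0]
    - [[0, 0, 0], [0, 0, 1.9], 0]
    - [[0, 0, 0], [0, 0, 0], 0.3]
    - [[0, 0, 0], [0, 0, 0], 0.4]
    - [[0, 0, 0], [0, 0, 0], 0.46]
    - [[0, 0, 0], [0, 0, 0], 0.5]
    - [[0, 0, 0], [0, 0, 0], 0.54]
    - [[0, 0, 0], [0, 0, 0], 0.58]
    - [[0, 0, 0], [0, 0, 0], 0.65]
  squeeze: 12

```text
clock: 19.88
tool_pos: [0.4847, 0.0734, 0.0297]
eef_rot: [0.728, 0.685, 0.0, 0.0]
contact_force: [-0.0, 0.3, 1.7]
finger_gap: 0.424
grip_force: 12.0
```

>>> arm_command:
  plan:
    - [[0, 0, 0], [0, 0, 0], 0.7]
    - [[0, 0, 0], [0, 0, 0], 0.7]

```text
clock: 20.12
tool_pos: [0.4846, 0.0734, 0.0297]
eef_rot: [0.728, 0.685, 0.0, 0.0]
contact_force: [0.6, 0.1, 2.4]
finger_gap: 0.424
grip_force: 12.0
```

Run:
```python
from h import *;from rig import manip
o=manip.get_obs();rows(dict(o,tool_pos=np.r_[o["tool_pos"][:2],.115]),(.5275,.303,.115),-.15,7)
```

```text
[0.0, -0.0, 0.013] [3.31, 0.41, 0.0]
[0.0, -0.0, 0.013] [3.32, 0.37, 0.0]
[0.0, -0.0, 0.013] [3.32, 0.33, 0.0]
[0.0, -0.0, 0.013] [3.32, 0.28, 0.0]
[0.0, -0.0, 0.013] [3.33, 0.24, 0.0]
[0.0, -0.0, 0.013] [3.33, 0.2, 0.0]
[0.0, -0.0, 0.013] [3.33, 0.16, 0.0]
```

>>> arm_command:
  plan:
    - [[0, 0, 0], [0, 0, -1.0], 0.7]
    - [[0, 0, 0], [0, 0, -2.5], 0.7]
    - [[0, 0, 0], [0, 0, -3.0], 0.7]
    - [[0, 0, 0], [0, 0, -2.0], 0.7]
    - [[0, 0, 0], [0, 0, 0], 0.7]
  squeeze: 15

```text
clock: 20.75
tool_pos: [0.4852, 0.0733, 0.1157]
eef_rot: [0.728, 0.685, 0.001, 0.001]
contact_force: [0.3, 0.4, -4.2]
finger_gap: 0.418
grip_force: 15.0
```

>>> arm_command:
  plan:
    - [[0, 0, 0.013], [3.3, 0.4, 0], 0.7]
    - [[0, 0, 0.013], [3.3, 0.4, 0], 0.7]
    - [[0, 0, 0.013], [3.3, 0.3, 0], 0.7]
    - [[0, 0, 0.013], [3.3, 0.3, 0], 0.7]
    - [[0, 0, 0.013], [3.3, 0.25, 0], 0.7]
    - [[0, 0, 0.013], [3.3, 0.2, 0], 0.7]
    - [[0, 0, 0.013], [3.4, 0.15, 0], 0.7]
    - [[0, 0, 0], [0, 0, 0], 0.7]
    - [[0, 0, 0], [0, 0, 0], 0.7]
    - [[0, 0, 0], [0, 0, 0], 0.7]

```text
clock: 22.0
tool_pos: [0.5269, 0.3011, 0.1138]
eef_rot: [0.759, 0.651, -0.001, -0.0]
contact_force: [-0.2, -1.2, -3.4]
finger_gap: 0.421
grip_force: 15.0
```

```bash
python3 look.py pics/w5.png
python3 - <<'E'
from h import *;from rig import manip
f=manip.grab_frame("wrist");np.savez("pics/w5.npz",**f)
print("slots",proj(f,(.5275+.149*.049,.303+.989*.049,.048)),proj(f,(.4385+.149*.049,.317+.989*.049,.048)))
E
```

```text
22.0 [0.5269 0.3011 0.1138] F [-0.22 -1.2  -3.44] gap 0.421 14.969029426574707
398 [263. 189.] [0.537 0.304 0.045]
slots [250.66890243 129.34019083] [126.41811912 128.90595571]
```

View pics/w5.png

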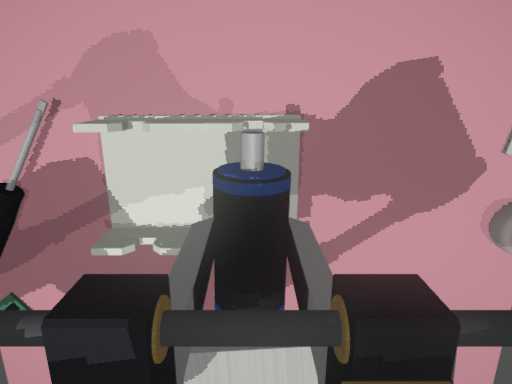

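The wrist view shows the left (+y) side plate's top edge across row 125, columns 80 to 308. Its slots are near columns 133 and 253, and the held roller's journal is at column 252. I measure the slot gaps numerically.

Run:
```python
from h import *
f=np.load("pics/w5.npz");g=cv2.cvtColor(f["pixels"],cv2.COLOR_BGR2GRAY);h=cv2.cvtColor(f["pixels"],cv2.COLOR_BGR2HSV)
w=(h[...,1]<70)
for r in range(112,134,2):
    print(r,''.join('#' if w[r,c] and g[r,c]>150 else ('+' if w[r,c] and g[r,c]>100 else ('-' if w[r,c] else '.')) for c in range(72,320,2)))
for r in range(222,256,3):
    print(r,''.join('#' if w[r,c] and g[r,c]>150 else ('+' if w[r,c] and g[r,c]>100 else ('-' if w[r,c] else '.')) for c in range(86,190,2)))
```

```text
112 ..##.#..........................................+....++......+.++..+.++...+.++.+#############.....###.............#######..#
114 ...#.#.#.......++.++++..-+++++++.++++++++++++++++++++++++++++++++++++++++++++++++++#++++++#+++++++++++++++++++++++....#..###
116 .###..#......######++++####++++###++##############+++++##++++++##++++++##+++++##++++#+##+++############++++++++++++.......##
118 #...#........###++++++++++++++++++++++++++#+++++++++++++++++++++++++++++++++++++++++++++++++++++#++++++++++++++++++.........
120 ....#..###+++++++++++++++++++++++++++++++++++++++++++++++++++++++++++++++++++++++++++++++++++++++++++++++++++++++++++.......
122 ..###+++++++++++++++++++++++++#######+++++++++++++++++++++++++++++++++++++++++++++++++++##########+++++++++++++++++++++.....
124 #########################+++++########################################################++#############+######+##########.....
126 #########################+++++########################################################++#############+#####++##########.....
128 #########################+++++##################################
[... 302 characters left out ...]
++++++..........
222 ............+#######################################
225 .............++++++++++++###+++############++####+++
228 ............++++++++++++++++++++++++++++++++++++++++
231 ...........+++++++++++++++++++++++++++++++++++++++++
234 .........+++++++++++++++++++++++++++++++++++++++++++
237 ........++++++++++++++++++++####++++++++++++++++++++
240 ......+++++++++++++++++++++########+++++++++++++++++
243 ....+++++++++++++++++++++++#######++++++++++++++++++
246 ...++++++++++++++++++####++..+++++##++++++++++++++++
249 ..+######################+.......+#############+++++
252 ..++##################+...........+###########++-+++
255 ...++++++++#######+..................++++++++++--+--
```

Run:
```python
from h import *
f=np.load("pics/w5.npz");p=f["pixels"]
a=cv2.resize(p[105:140,70:320],None,fx=3.2,fy=6,interpolation=cv2.INTER_CUBIC)
b=cv2.resize(p[215:265,70:320],None,fx=3.2,fy=6,interpolation=cv2.INTER_CUBIC)
cv2.imwrite("pics/c5.png",np.vstack([a,b]))
```

```text
(no output)
```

View pics/c5.png

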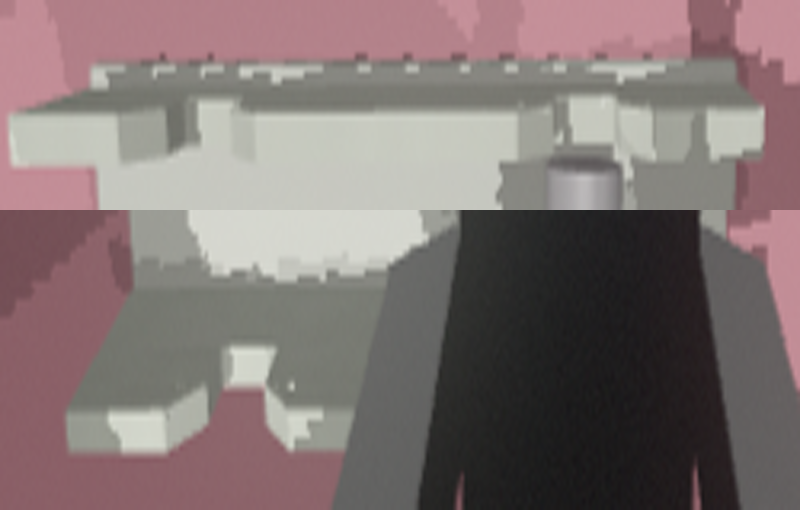

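The crop shows the +y plate's slot mouths centred at columns 128 and 253 (row 127), and the -y plate's near mouth at (141,251). From these I compute the slot_far pose.

Run:
```python
from h import *;from rig import manip
f=np.load("pics/w5.npz")
Ln,Lf,Rn=[ray(f,*q,.048) for q in((128,127.5),(253.3,127.5),(141.2,251.5))]
print(Ln,Lf,Rn,np.linalg.norm(Ln-Lf),np.linalg.norm(Ln-Rn))
d=Lf-Ln;print("yawx",np.arctan2(d[1],d[0]),"yaw from y",-np.arctan2(Ln[0]-Rn[0],Ln[1]-Rn[1]))
print("far",(Ln+Rn)/2+d, "near",(Ln+Rn)/2)
j=ray(f,253,150,.124);o=manip.get_obs();print("journal at axis z",j,o["tool_pos"])
rows(o,tuple(((Ln+Rn)/2+d)[:2])+(.06,),-.155,1)
```

```text
[0.4471863  0.36627002 0.048     ] [0.53688468 0.35247842 0.048     ] [0.43311338 0.26857686 0.048     ] 0.09075245554869359 0.09870157680800865
yawx -0.15256059378015133 yaw from y -0.14306810274169324
far [0.52984822 0.30363184 0.048     ] near [0.44014984 0.31742344 0.048     ]
journal at axis z [0.53561537 0.34913907 0.124     ] [0.52731434 0.30129123 0.1143102 ]
[-0.0, 0.0, 0.002] [0.27, 0.22, 5.43]
```

>>> arm_command:
  plan:
    - [[0, 0, 0], [0.35, 0.18, 1.5], 0.7]
    - [[0, 0, 0], [0, 0, 2.5], 0.7]
    - [[0, 0, 0], [0, 0, 1.8], 0.7]
    - [[0, 0, 0], [0, 0, 0.8], 0.7]
    - [[0, 0, 0], [0, 0, 0.4], 0.7]
    - [[0, 0, 0], [0, 0, 0], 0.7]
    - [[0, 0, 0], [0, 0, 0], 0.7]

```text
clock: 22.98
tool_pos: [0.5304, 0.3057, 0.0452]
eef_rot: [0.759, 0.651, 0.001, 0.0]
contact_force: [-0.2, -0.5, -3.8]
finger_gap: 0.419
grip_force: 15.0
```

```bash
python3 look.py
python3 - <<'E'
from h import *;from rig import manip
rows(manip.get_obs(),(.5293,.3045,.0245),-.15,1)
E
```

```text
22.98 [0.5304 0.3057 0.0452] F [-0.22 -0.46 -3.84] gap 0.419 14.968975335359573
585 [256. 189.] [0.537 0.33  0.045]
[0.001, -0.001, -0.002] [-0.13, -0.09, 2.07]
```

>>> arm_command:
  plan:
    - [[0, 0, 0], [0, -0.1, 0.4], 0.7]
    - [[0, 0, 0], [0, 0, 0.3], 0.7]
    - [[0, 0, 0], [0, 0, 0.3], 0.7]
    - [[0, 0, 0], [0, 0, 0], 0.7]
  squeeze: 12

```text
clock: 23.52
tool_pos: [0.5286, 0.3055, 0.0341]
eef_rot: [0.759, 0.651, -0.0, -0.0]
contact_force: [-0.5, 0.0, -3.8]
finger_gap: 0.422
grip_force: 12.0
```

>>> arm_command:
  plan:
    - [[0, 0, 0], [0, 0, 0.3], 0.7]
    - [[0, 0, 0], [0, 0, 0.2], 0.7]
    - [[0, 0, 0], [0, 0, 0], 0.7]

```text
clock: 23.9
tool_pos: [0.529, 0.3056, 0.0293]
eef_rot: [0.759, 0.651, 0.0, 0.0]
contact_force: [-0.2, -0.5, -3.8]
finger_gap: 0.422
grip_force: 12.0
```

>>> arm_command:
  plan:
    - [[0, 0, 0], [0, 0, 0.2], 0.7]
    - [[0, 0, 0], [0, 0, 0.15], 0.7]
    - [[0, 0, 0], [0, 0, 0.1], 0.7]
    - [[0, 0, 0], [0, 0, 0], 0.7]
    - [[0, 0, 0], [0, 0, 0], 0.7]

```text
clock: 24.52
tool_pos: [0.5289, 0.3056, 0.025]
eef_rot: [0.759, 0.651, 0.0, 0.0]
contact_force: [0.5, -0.1, -3.6]
finger_gap: 0.424
grip_force: 12.0
```

>>> arm_command:
  plan:
    - [[0, 0, 0], [0, 0, 0.1], 0.7]
    - [[0, 0, 0], [0, 0, 0.05], 0.7]
    - [[0, 0, 0], [0, 0, 0], 0.7]

```text
clock: 24.9
tool_pos: [0.5289, 0.3056, 0.0236]
eef_rot: [0.759, 0.651, 0.0, 0.0]
contact_force: [0.3, -0.7, -2.4]
finger_gap: 0.421
grip_force: 12.0
```

Contact is starting at the expected height (tip 0.0236 m), so I release and withdraw.

>>> arm_command:
  plan:
    - [[0, 0, 0], [0, 0, 0.05], 0.7]
    - [[0, 0, 0], [0, 0, 0], 0.57]
    - [[0, 0, 0], [0, 0, 0], 0.5]
    - [[0, 0, 0], [0, 0, 0], 0.42]
    - [[0, 0, 0], [0, 0, 0], 0.35]
    - [[0, 0, 0], [0, 0, 0], 0.35]
    - [[0, 0, 0], [0, 0, -2.0], 0.35]
    - [[0, 0, 0], [0, 0, -4.0], 0.35]
    - [[0, 0, 0], [0, 0, -4.0], 0.35]
    - [[0, 0, 0], [0, 0, 0], 0.35]

```text
clock: 26.15
tool_pos: [0.5312, 0.3067, 0.1266]
eef_rot: [0.759, 0.651, 0.004, 0.001]
contact_force: [0.6, 0.4, -0.6]
finger_gap: 0.654
grip_force: 0.0
```

Run:
```python
from h import *;from rig import manip
f=manip.grab_frame("wrist");s=manip.grab_frame("scene");o=manip.get_obs();print(o["clock"],o["tool_pos"],o["finger_gap"])
np.savez("pics/s6.npz",**s)
print("exp seat c, +y end, -y end",[proj(s,X).round(1).tolist() for X in((.5295,.304,.034),(.5385,.363,.034),(.5205,.245,.034))])
a=cv2.resize(s["pixels"][150:230,310:420],(400,291),interpolation=cv2.INTER_CUBIC);b=cv2.resize(f["pixels"],(388,291))
cv2.imwrite("pics/f6.png",np.hstack([a,b]))
```

```text
26.25 [0.52856385 0.30546245 0.12283252] 0.6511543474902288
exp seat c, +y end, -y end [[372.4, 183.6], [389.1, 179.7], [355.1, 187.7]]
```

View pics/f6.png

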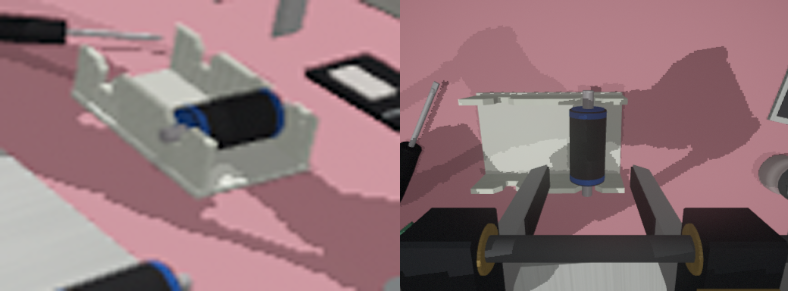

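The roller sits between the side plates with its journals in the far slots. Its -y journal end is at (356.8,186.6), against (355.1,187.7) expected when fully seated. The gripper is clear, so I hand in.

```bash
python3 -c "
from rig import manip
print(manip.hand_in())"
```

```text
the job is handed in; nothing more can be done
None
```

I handed the job in at about 26 s with no verdict returned: the left roller tested sound and is seated in the carrier's far slot pair, and the right one tested faulty (it pushed back and rolled back) and lies in the large red tray.

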